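Medium heat under the stewing pot on the induction hob

TASK

Put medium heat under the lidded stewing pot on the twin induction hob: first press down the near end of the red mains rocker to switch the hob on, then tap the white zone key in front of the pot, then tap the middle heat key with two dots, pressing each lightly with the fingertips and letting it go. Press no other key, and do not knock, shift or lift the pans or anything else standing about.

Things in the scene. Friction and masses are not known exactly. Their poses are not given: they have to be found in the camera images.
- hob: Twin induction hob, steel case 400 (x) by 620 (y) by 85 mm high, fixed; place and yaw vary. Origin: centre of its underside; own x points away from the robot, y to the left. Rear: black glass with two zones, top at 87 mm. Front 100 mm: flat key panel, top at 85 mm. Controls in one row at x -150 mm: left zone key y +150, heat keys low, medium, high +55, 0, -55, right zone key -150, rocker -235.
- zone_left (a point): centre of the left (+y) cooking zone on the glass, ring 210 mm across
- zone_right (a point): centre of the right (-y) cooking zone on the glass, ring 210 mm across
- mains (a joint): red mains rocker, 48 (x) by 34 mm, hinged about the hob's y at its middle, bezel 2 mm above the panel. 0 rad = off: the near end (towards the robot, white bar) stands up 11 mm above the panel. 0.28 = fully on: the near face lies level 4.5 mm above the panel and the far end stands up. It takes 1 to 3 N and stays where it is left (friction, no spring); its rubber seat then gives 1 mm per 5 N.
- mains_press (a point): where to press the rocker on: on its near face, 18 mm from the hinge towards the robot; 9.5 mm above the panel when off, 4.5 mm when on. It rides on the rocker. A broad fingertip may press here or up to 10 mm nearer the robot, but must not lie across the hinge.
- key_left (a joint): press depth of the left zone key: 0 m released, 0.006 fully down. All five keys are alike: round, 28 mm across, tops 8 mm above the panel, 6 mm travel straight down, sprung: 1.1 N at first, 6.5 N fully down, then a rubber pad gives 1 mm per 5 N; they come back up. A key counts as pressed at 0.0025 m (3.4 N).
- key_left_top (a point): centre of the top of the left zone key (white, two small black circles), straight in front of the left zone
- key_right (a joint): press depth of the right zone key, as key_left
- key_right_top (a point): centre of the top of the right zone key (white, two small black circles), straight in front of the right zone
- key_low (a joint): press depth of the low heat key, as key_left; not wanted
- key_low_top (a point): centre of the top of the low heat key (grey, one white dot)
- key_medium (a joint): press depth of the medium heat key, as key_left
- key_medium_top (a point): centre of the top of the medium heat key (grey, two white dots), the middle one of the three
- key_high (a joint): press depth of the high heat key, as key_left; not wanted
- key_high_top (a point): centre of the top of the high heat key (grey, three white dots)
- stewpot: low lidded stewing pot, bright metal, 180 mm across (232 over its two loop handles), 107 mm high with the black lid knob, 2.2 kg; loose, on the left or the right zone. Origin: centre of its underside.
- frying_pan: open dark grey frying pan, 190 mm across, 42 mm high, long dark handle along its own +x reaching 247 mm from the centre, pointing to the back; loose, on the other zone. Origin: centre of its underside. Leave alone.
- ramekin: small white bowl, 64 mm across, 40 mm high, loose, on the glass between the two zones. Origin: centre of its underside. Leave alone.
- squeeze_bottle: yellow squeeze bottle with red nozzle, 60 mm across, 208 mm high, loose on the bench left of the hob. Origin: centre of its underside. Leave alone.
- spice_jar: amber spice jar with green lid, 52 mm across, 100 mm high, loose on the bench left of the hob. Origin: centre of its underside. Leave alone.
- mixing_bowl: steel bowl, 150 mm across, 65 mm high, loose on the bench right of the hob. Origin: centre of its underside. Leave alone.
- pepper_mill: dark wooden pepper mill, 52 mm across, 149 mm high, loose on the bench right of the hob. Origin: centre of its underside. Leave alone.
Mind the look-alikes: they are no part of the job. Of the things like the stewpot, leave any that is turquoise or yellow; of the rest the larger one is meant.

How it is judged:
On the way, in this order (a step that is already met when the one before it is completed fails the run):
1. the mains rocker is pressed on (value of joint mains above 0.22 rad), for 0.1 s.
2. the zone key in front of the stewing pot is pressed (((y of stewpot in the frame of hob above 0.1 m and value of joint key_left above 0.0025 m) or (y of stewpot in the frame of hob below -0.1 m and value of joint key_right above 0.0025 m))), for 0.04 s.
3. the zone key is let go and the medium heat key is pressed (value of joint each of key_left, key_right below 0.001 m and value of joint key_medium above 0.0025 m), for 0.04 s.
At the end, for the whole second after the job is handed in: The rocker is on (past 0.22 of 0.28 rad), all five keys are up again (within 1 mm), the stewing pot and the frying pan stand still on their zones (within 30 mm of the zone's centre, the pot upright), and no loose thing is more than 15 mm from where it began (value of joint mains above 0.22 rad and value of joint each of key_left, key_right, key_low, key_medium, key_high below 0.001 m and (horizontal distance between stewpot and zone_left below 0.03 m or horizontal distance between stewpot and zone_right below 0.03 m) and z of stewpot in the frame of hob below 0.095 m and angle between stewpot's own z axis and vertical below 0.05 rad and linear speed of each of stewpot, frying_pan below 0.02 m/s and distance of each of stewpot, frying_pan, ramekin, squeeze_bottle, spice_jar, mixing_bowl, pepper_mill from where it was at the start of the episode below 0.015 m and (horizontal distance between frying_pan and zone_left below 0.03 m or horizontal distance between frying_pan and zone_right below 0.03 m)); the robot touches nothing.
It fails at once if the hob or a key was pressed harder than 20 N (contact force between any of the fingers, the arm and hob above 20 N).
It fails at once if a key was pressed before the hob was switched on (value of joint mains below 0.2 rad and value of joint any of key_left, key_right, key_medium above 0.0025 m).
It fails at once if the zone key of the frying pan was pressed ((y of stewpot in the frame of hob above 0 m and value of joint key_right above 0.0025 m) or (y of stewpot in the frame of hob below 0 m and value of joint key_left above 0.0025 m)).
It fails at once if the low or the high heat key was pressed (value of joint any of key_low, key_high above 0.0025 m).
It fails at once if a pan or a bystander was shifted, knocked or lifted (distance of any of stewpot, frying_pan, ramekin, squeeze_bottle, spice_jar, mixing_bowl, pepper_mill from where it was at the start of the episode above 0.015 m).
It also fails if it takes over 42 s, if anything falls off the work surface, if the arm or the gripper's body presses on something with over 40 N, if the wrist force passes 120 N, or if a joint passes its speed limit or range.

ROBOT

A 6-joint arm with a two-finger parallel gripper is mounted at the origin on the work surface. World frame = base frame: x ahead of the robot, y to its left, z up, the work surface at z = 0. Lengths are in m, angles in rad, forces in N, time in s.
With the tool pointing down it reaches from about 0.325 to 0.775 m from the base axis. Payload 5.5 kg.
Tool frame: the origin (TCP) lies between the finger pads; the fingertips stand 8 mm ahead of it and the grasp point (between the pads) lies 11 mm behind it (tcp_to_tips is the distance from the TCP to the fingertips, in m); z points along the fingers, y is the direction in which the jaws open and shut (so a half turn about z gives the same grasp; the last joint's range is limited). The gripper opens to 88 mm and grips with 3 to 60 N. Pads are 20 mm wide; open, the fingers measure 115 mm over their backs; the gripper's body (75 mm by 178 mm) begins 61 mm behind the grasp point.
Start: joints at [-1.357, 0.091, 1.231, -0, 1.82, -0.057], TCP at [0.161, -0.578, 0.231] pointing down, gripper open.
Joint ranges: [-2.87, 2.87], [-0.86, 2.18], [0.17, 2.46], [-1.51, 4.65], [0.06, 2.69], [-2.65, 2.65]. Speed limits (rad/s): [2.57, 2.57, 3.01, 3.14, 3.14, 3.14].

INTERFACE

Orientations are given as a unit quaternion [w, x, y, z].
In Python, from bench import * gives the robot as it stands. Calls block until the motion is done:
- move_to(position, orientation): joint-space move of the TCP to a pose.
- move_l(position, speed=0.15, orientation=None): straight line of the TCP; orientation=None keeps the orientation; speed is the mean speed in m/s.
- movej(angles): joint-space move.
- gripper_open() and close(): open the fingers fully, or close them until they stop; the grip force is fixed at half the most.
- hold(seconds).
- inverse_kinematics(position, orientation): joint angles nearest the present ones, or None.
- state(): the state.
- get_image(name): name is "scene" or "top"; returns a dict with "frame" (480x640x3 uint8, blue, green, red), "depth" (480x640 float32, m along the optical axis (not along the pixel's ray), 0 where there is no reading), "camera_matrix" (3x3 intrinsics, pixels), "view" (4x4, takes a point from world to camera coordinates). Camera axes: x right, y up, looking along -z (the intrinsics and any distortion apply to the point x, -y, -z); pixel columns grow to the right and rows downward; lengths in m; the calibration is good to about 2 mm. A picture is of the moment at which its call begins.
A pose or a line that the arm cannot do raises IKError and nothing moves.
- job_done(): hands the job in, once; it reports no verdict.
The state is a dict: "time": time; "joint_pos": joint angles; "dq": joint speeds; "joint_torque": joint torques, N m; "ee_pos": TCP position; "ee_rot": TCP orientation; "ft_force": force on the tool from outside, world axes, zero at the start; "moment": the same for the moment, N m; "finger_gap": finger opening in m.
Only numpy, scipy, OpenCV 4.12 (cv2) and the standard library are available. Lean on these libraries where they do the work, as an engineer would, in place of code of your own. Each camera call takes 0.05 s, during which the arm holds its last target.

## Working session

There is one attempt and no reset: what is moved stays moved. The work goes in short steps, each a Python script; the robot and the scene stay as the last script left them, time stands still between calls to the robot, and variables do not carry over. Pictures are saved under pics/ and viewed, and the job is handed in when it is done.

```bash
ls; mkdir -p pics
python3 - <<'E'
from bench import *
import cv2,numpy as np
for n in("scene","top"):
    d=get_image(n); cv2.imwrite(f"pics/{n}0.png",d["frame"]); np.savez(f"{n}0.npz",**d)
    print(n,d["camera_matrix"],d["view"],[k for k in d])
print(state())
E
```

```text
pics
scene [[459.82790058   0.         319.42943414]
 [  0.         459.82790058 240.07070146]
 [  0.           0.           1.        ]] [[ 0.79406422  0.60754483  0.01874279 -0.37715087]
 [-0.39784386  0.49617683  0.77170513  0.13985161]
 [ 0.45954573 -0.62024014  0.63570425 -1.74330579]
 [ 0.          0.          0.          1.        ]] ['frame', 'depth', 'camera_matrix', 'view']
top [[561.69932233   0.         317.73253722]
 [  0.         561.69932233 239.31631508]
 [  0.           0.           1.        ]] [[ 0.00203112 -0.99990967  0.01328633 -0.05401951]
 [ 0.98955719  0.00392466  0.14408737 -0.5229618 ]
 [-0.1441265   0.01285493  0.98947577 -1.50168289]
 [ 0.          0.          0.          1.        ]] ['frame', 'depth', 'camera_matrix', 'view']
{'time': 0.1, 'joint_pos': array([-1.35668548e+00,  9.17700586e-02,  1.23175130e+00, -1.11775945e-05,
        1.81984065e+00, -5.67202503e-02]), 'dq': array([ 0.00089364, -0.00080351, -0.0034    ,  0.00154607, -0.00157994,
        0.00159593]), 'joint_torque': array([ 4.57967981e-03, -4.47856522e+01, -4.07568741e+01,  7.03306915e-02,
        2.83575692e-02, -1.11021056e-04]), 'ee_pos': array([ 0.16044612, -0.5778752 ,  0.22963605]), 'ee_rot': array([-8.81514528e-04,  9.90845115e-01,  1.35000653e-01, -7.49490163e-05]), 'ft_force': array([ 0.86511932,  0.06014345, -0.37091429]), 'moment': array([ 0.0110722 , -0.00777445, -0.00619425]), 'finger_gap': 0.08795188197687052}
```

View pics/scene0.png

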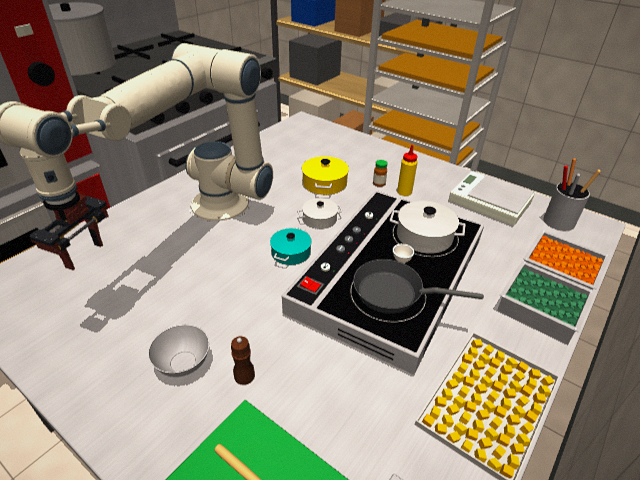

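View pics/top0.png

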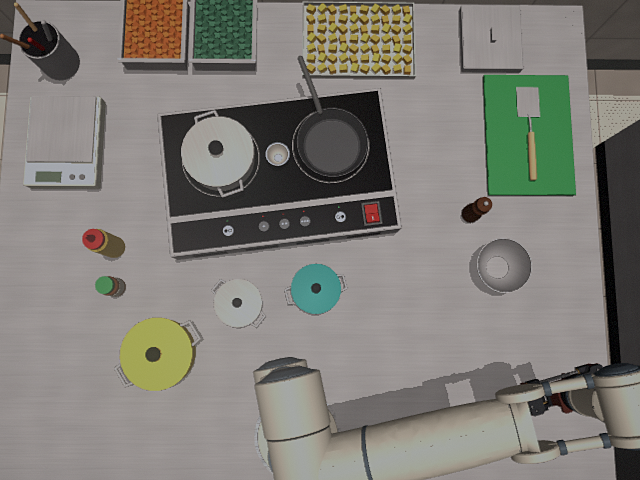

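The stewing pot (bright, larger) is on the hob's left zone, at about (217,150) in top. The frying pan is on the right zone at (331,145). The small white, turquoise and yellow pots are decoys on the bench. In top, the left zone key is at about (228,230), the medium key at (284,223) and the rocker at (372,213).

```bash
cat > h.py <<'E'
import numpy as np,cv2
def load(n): return dict(np.load(n+".npz"))
def ray(d,u,v):
    K=d["camera_matrix"];V=d["view"];R=V[:3,:3];t=V[:3,3]
    c=np.array([(u-K[0,2])/K[0,0],-(v-K[1,2])/K[1,1],-1.])
    return -R.T@t, R.T@c
def plane(d,u,v,z):
    o,r=ray(d,u,v); return o+r*(z-o[2])/r[2]
def tri(a,ua,b,ub):
    o1,r1=ray(a,*ua);o2,r2=ray(b,*ub)
    s=np.linalg.lstsq(np.c_[r1,-r2],o2-o1,rcond=None)[0]
    p,q=o1+r1*s[0],o2+r2*s[1]; return (p+q)/2,np.linalg.norm(p-q)
def proj(d,p):
    c=d["view"]@np.append(p,1); K=d["camera_matrix"]
    return K[0,0]*c[0]/-c[2]+K[0,2], K[1,1]*-c[1]/-c[2]+K[1,2]
E
python3 - <<'E'
from h import *
t=load("top0");s=load("scene0")
cv2.imwrite("pics/topc.png",cv2.resize(t["frame"][185:260,165:405],None,fx=3.3,fy=3.3,interpolation=cv2.INTER_CUBIC))
cv2.imwrite("pics/scenec.png",cv2.resize(s["frame"][190:310,280:400],None,fx=5,fy=5,interpolation=cv2.INTER_CUBIC))
for n,d in(("top",t),("scene",s)):
    f=d["frame"].astype(int)
    hsv=cv2.cvtColor(d["frame"],cv2.COLOR_BGR2HSV)
    m=((f[...,2]>120)&(f[...,1]<80)&(f[...,0]<80)).astype(np.uint8)
    k,_,st,c=cv2.connectedComponentsWithStats(m)
    print(n,"red",[(st[i].tolist(),c[i].round(1).tolist()) for i in range(1,k) if st[i,4]>30])
    g=(f.min(2)>70).astype(np.uint8)
    k,_,st,c=cv2.connectedComponentsWithStats(g,connectivity=4)
    for i in range(1,k):
        if 25<st[i,4]<400 and (165<c[i][0]<400 and 190<c[i][1]<250 if n=="top" else 285<c[i][0]<400 and 190<c[i][1]<310): print(st[i].tolist(),c[i].round(1))
    # depth point cloud on panel
    D=d["depth"];print((D>0).mean())
E
```

```text
top red [([133, 0, 15, 17, 74], [141.0, 7.7]), ([170, 0, 10, 16, 52], [174.1, 7.2]), ([151, 5, 16, 17, 64], [159.3, 11.3]), ([128, 9, 10, 11, 36], [131.4, 13.0]), ([145, 14, 13, 14, 52], [149.5, 20.3]), ([130, 17, 12, 16, 54], [136.0, 25.5]), ([162, 23, 14, 10, 39], [168.3, 26.3]), ([150, 28, 13, 9, 33], [155.4, 31.3]), ([169, 30, 12, 14, 52], [175.8, 35.7]), ([135, 34, 16, 7, 35], [141.9, 36.5]), ([144, 36, 22, 14, 65], [154.5, 42.7]), ([130, 42, 12, 13, 41], [135.7, 49.3]), ([365, 204, 14, 18, 197], [371.2, 212.4]), ([83, 229, 20, 20, 266], [92.7, 238.5])]
[362, 201, 20, 25, 108] [371.6 213.2]
[335, 211, 11, 11, 93] [339.9 216.3]
[300, 216, 10, 10, 82] [304.6 220.8]
[279, 219, 10, 10, 82] [283.8 223.3]
[259, 221, 10, 11, 83] [263.4 225.8]
[223, 225, 11, 11, 94] [228.  230.1]
0.9958561197916667
scene red [([403, 145, 14, 15, 101], [410.2, 154.3]), ([564, 165, 4, 24, 41], [565.7, 174.6]), ([375, 168, 12, 5, 34], [380.5, 170.0]), ([300, 276, 21, 16, 167], [310.1, 284.0])]
[365, 212, 8, 7, 46] [368.6 215. ]
[353, 227, 8, 5, 34] [356.3 229.1]
[345, 236, 8, 6, 40] [348.6 238.3]
[336, 245, 9, 7, 46] [340.3 247.9]
[321, 262, 9, 10, 67] [325.1 266.3]
[311, 283, 12, 11, 27] [317.7 288.9]
0.993671875
```

Run:
```python
from h import *
for n,pts in(("top",[(246,228),(228,240),(325,225),(228,230),(284,223),(340,216),(150,230),(370,240),(382,205),(366,220)]),("scene",[(336,260),(340,205)])):
    d=load(n+"0")
    for u,v in pts:
        Z=d["depth"][v,u];o,r=ray(d,u,v);print(n,u,v,(o+r*Z).round(4))
```

```text
top 246 228 [0.5467 0.1396 0.0805]
top 228 240 [0.5135 0.1861 0.0851]
top 325 225 [ 0.5545 -0.0711  0.088 ]
top 228 230 [0.5386 0.1851 0.0961]
top 284 223 [0.5584 0.0378 0.0938]
top 340 216 [ 0.5772 -0.1106  0.0975]
top 150 230 [0.5531 0.4176 0.0007]
top 370 240 [ 0.5273 -0.2     0.    ]
top 382 205 [ 0.6096 -0.2239  0.0875]
top 366 220 [ 0.5679 -0.1802  0.0913]
scene 336 260 [ 0.5827 -0.061   0.0805]
scene 340 205 [ 0.3591  0.2807 -0.0032]
```

```bash
cat > fit.py <<'E'
from h import *
t=load("top0");s=load("scene0")
T=[(228,230.1),(263.4,225.8),(283.8,223.3),(304.6,220.8),(339.9,216.3)]
S=[(368.6,215),(356.3,229.1),(348.6,238.3),(340.3,247.9),(325.1,266.3)]
ys=np.array([.15,.055,0,-.055,-.15])
for a,b in zip(T,S): print("tri",*[np.round(x,4) for x in tri(t,a,s,b)])
P=np.array([plane(t,*a,.093)[:2] for a in T])
Q=np.array([plane(s,*a,.093)[:2] for a in S]); print("top",P.round(4).tolist(),"scene",Q.round(4).tolist())
def fit(P):
    A=[];b=[]
    yc=ys; c=P.mean(0); d=P-c
    # P = m + y*dir
    dirv=(d*yc[:,None]).sum(0)/(yc**2).sum(); sc=np.linalg.norm(dirv); e=dirv/sc
    return c,e,sc,np.abs(c+ys[:,None]*e-P).max()
c,e,sc,r=fit(P); c2,e2,sc2,r2=fit(Q)
yaw=np.arctan2(-e[0],e[1]); ex=np.array([e[1],-e[0]])
if __name__=="__main__":
    print(c,yaw,sc,r); print(c2,np.arctan2(-e2[0],e2[1]),sc2,r2)
    print("rocker hinge",c-.235*e,"press",c-.235*e-.018*ex,"proj",proj(t,np.append(c-.235*e,.09)),proj(s,np.append(c-.235*e,.09)))
    print("origin",c+.15*ex)
E
python3 fit.py
python3 - <<'E'
from bench import *
print(state()["time"])
E
```

```text
tri [0.5398 0.1864 0.0871] 0.0
tri [0.5517 0.0929 0.0895] 0.0009
tri [0.5588 0.0388 0.0891] 0.0009
tri [ 0.5657 -0.0164  0.0896] 0.001
tri [ 0.5783 -0.1107  0.0881] 0.0004
top [[0.5388, 0.1855], [0.5508, 0.0923], [0.5577, 0.0383], [0.5647, -0.0168], [0.5773, -0.1106]] scene [[0.5437, 0.1793], [0.5543, 0.0894], [0.5616, 0.0351], [0.5682, -0.0193], [0.5816, -0.1149]]
[0.55784487 0.03775619] 0.1288091752289229 0.9958730477976928 0.0009649672999675896
[0.5618888  0.03389964] 0.12784480647784724 0.989568982779784 0.0033846931137290204
rocker hinge [ 0.58803139 -0.19529697] press [ 0.57018051 -0.19760912] proj (np.float64(371.5284811052392), np.float64(212.67849980335262)) (np.float64(309.77604033940753), np.float64(283.2364346956178))
origin [0.70660221 0.05702418]
0.1
```

View pics/topc.png

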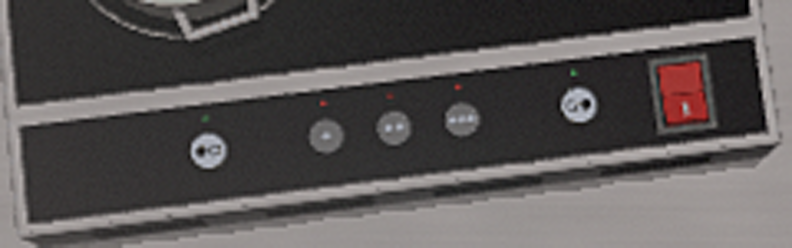

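View pics/scenec.png

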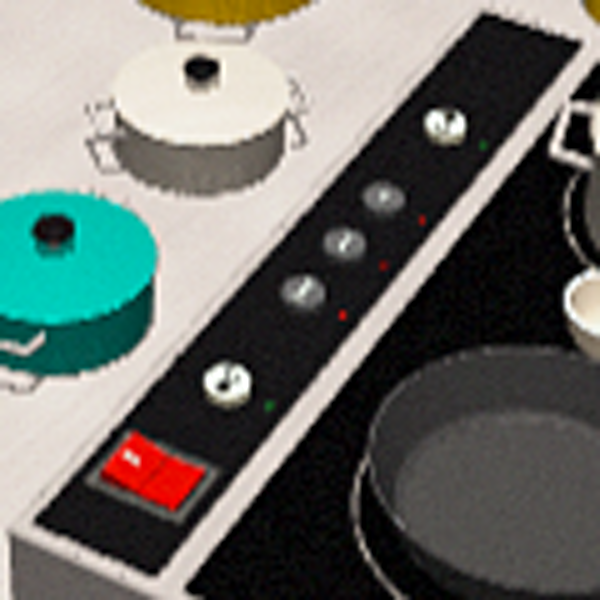

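The LEDs sit behind the keys, so the key blobs are clean. The top-view row fit is good to 1 mm, with scale 0.996 and the rocker predicted at its seen pixel. I'll close the fingers and go above the rocker.

```bash
cat > act.py <<'E'
from bench import *
from fit import c,e,ex,yaw
import numpy as np
q=[0,np.cos(yaw/2),np.sin(yaw/2),0]
def pt(x,y): return c+x*ex+y*e   # x rel. to row, hob axes
def F(n=4):
    v=[]
    for _ in range(n): v.append(state()["ft_force"]); hold(0.02)
    return np.mean(v,0)
def show(m):
    s=state(); print(m,round(s["time"],2),s["ee_pos"].round(4),s["ft_force"].round(2),round(s["finger_gap"],4))
def press(xy,ztop,lim,zmin,step=.0007):
    """tip descends from ztop until force rise > lim; z are tip heights"""
    F0=F(8); z=ztop
    while z>zmin:
        z-=step; move_l([*xy,z+.008],speed=.02); f=(F(2)-F0)[2]
        print(round(state()["ee_pos"][2]-.008,4),round(f,2),end=" | ")
        if f>lim: break
    print("\nstop",round(z,4))
    return z
E
python3 - <<'E' | grep -v tri
from act import *
close(); show("closed")
p=pt(-.020,-.235)
move_to([*p,.26],q); show("above")
move_l([*p,.125],speed=.15); show("near")
d=get_image("top"); import cv2; cv2.imwrite("pics/top1.png",d["frame"][150:270,300:460].repeat(4,0).repeat(4,1))
d=get_image("scene"); cv2.imwrite("pics/scene1.png",d["frame"][200:320,240:400].repeat(4,0).repeat(4,1))
print(F(5),F(5))
E
```

```text
top [[0.5388, 0.1855], [0.5508, 0.0923], [0.5577, 0.0383], [0.5647, -0.0168], [0.5773, -0.1106]] scene [[0.5437, 0.1793], [0.5543, 0.0894], [0.5616, 0.0351], [0.5682, -0.0193], [0.5816, -0.1149]]
closed 1.44 [ 0.1605 -0.5782  0.2307] [-0.06  0.12 -0.12] 0.0006
above 3.45 [ 0.5679 -0.1988  0.2599] [ 0.1  -0.25  0.35] 0.0001
near 4.5 [ 0.5687 -0.1982  0.1264] [-0.96  0.07  0.32] 0.0002
[-0.23992381 -0.14459    -0.0396751 ] [ 0.35442613 -0.08259041  0.27726532]
```

View pics/scene1.png

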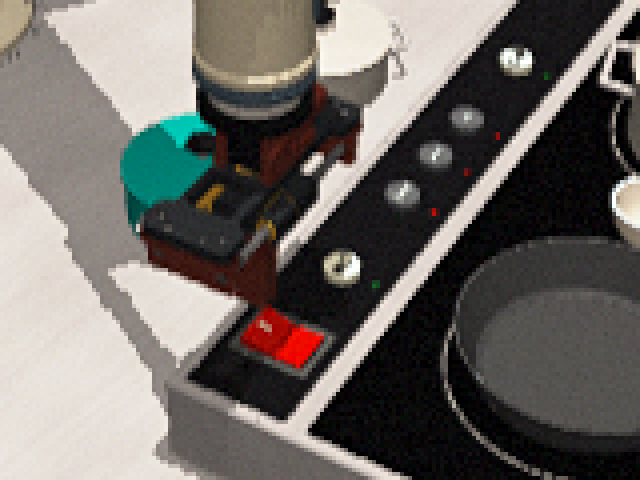

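View pics/top1.png

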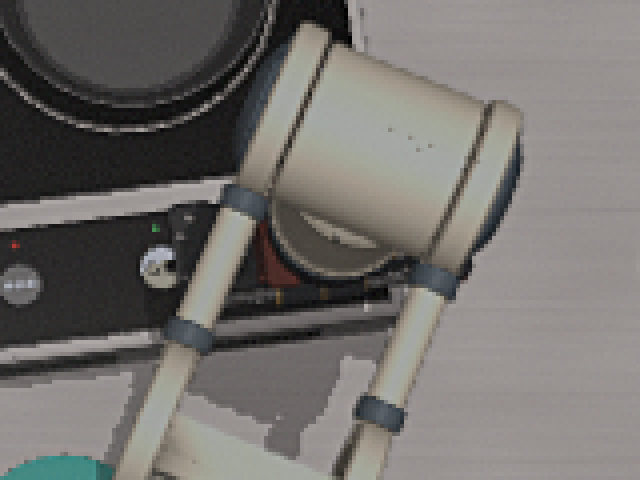

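The fingers stand above the near end of the rocker (lowest tip corner at about (305,276) in scene). I'll check this against the projection, then press.

```bash
python3 - <<'E' | grep -v "^t"
from act import *
from h import proj,load
p=pt(-.020,-.235)
s=load("scene0")
for a in(-.01,.01):
    for b in(-.0135,.0135): print("P",np.round(proj(s,np.append(p+a*ex+b*e,.1184)),1))
move_l([*p,.106],speed=.08)
z=press(p,.098,6,.084)
hold(.15); show("pressed")
move_l([*p,.125],speed=.08); show("up")
import cv2
d=get_image("scene"); cv2.imwrite("pics/scene2.png",d["frame"][200:320,240:400].repeat(4,0).repeat(4,1))
E
```

```text
P [298.1 275. ]
P [303.2 269.3]
P [304.2 277.6]
P [309.3 271.8]
0.0975 -0.06 | 0.0965 -0.41 | 0.0958 -0.05 | 0.0951 -0.46 | 0.0946 0.42 | 0.0938 0.66 | 0.093 1.32 | 0.0923 0.43 | 0.0916 0.4 | 0.091 0.45 | 0.0902 1.12 | 0.0896 0.84 | 0.0892 2.68 | 0.0887 4.86 | 0.0883 6.74 | 
stop 0.0875
pressed 9.68 [ 0.5683 -0.1979  0.0963] [-2.85  0.96  6.41] -0.0
up 10.2 [ 0.5685 -0.1979  0.1253] [-0.14  0.16 -0.07] 0.0005
```

View pics/scene2.png

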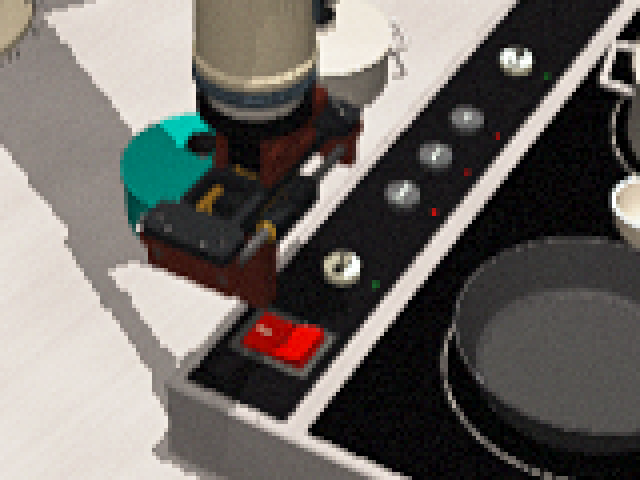

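The rocker is on: the near face is level, the far end is up, and it seated at 89 mm as expected. Now the left zone key.

```bash
python3 - <<'E' | grep -v "^t"
from act import *
p=pt(-.020,-.235); k=pt(0,.15)
move_l([*p,.18],speed=.15); move_l([*k,.18],speed=.25); move_l([*k,.106],speed=.12); show("near")
z=press(k,.096,4.7,.0872)
hold(.1); show("pressed")
move_l([*k,.15],speed=.1); show("up")
import cv2
d=get_image("scene"); cv2.imwrite("pics/scene3.png",d["frame"][150:310,240:450].repeat(3,0).repeat(3,1))
E
```

```text
near 13.22 [0.539  0.1865 0.1068] [-0.32 -0.42  0.04] 0.0003
0.0953 0.13 | 0.0946 0.51 | 0.0939 0.1 | 0.0934 1.31 | 0.0927 1.79 | 0.0919 2.12 | 0.0913 2.97 | 0.0906 3.88 | 0.0898 3.45 | 0.0891 4.81 | 
stop 0.089
pressed 16.32 [0.5387 0.1865 0.0971] [-0.81  0.04  4.81] 0.0009
up 17.01 [0.5383 0.1864 0.1493] [-0.53  1.09 -0.93] 0.0004
```

View pics/scene3.png

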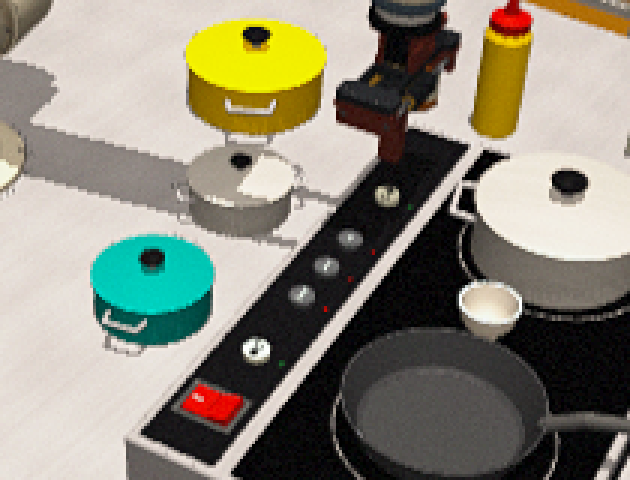

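The left key went down about 4 mm at 4.8 N and came back up, and nothing shifted. Next is the medium key, then retreat.

```bash
python3 - <<'E' | grep -v "^t"
from act import *
k0=pt(0,.15); k=pt(0,0)
move_l([*k,.15],speed=.2); move_l([*k,.106],speed=.12); show("near")
z=press(k,.096,4.7,.0872)
hold(.1); show("pressed")
move_l([*k,.15],speed=.1); move_l([*k,.25],speed=.2); show("up")
move_to([*(pt(-.1,-.33)),.27],q); show("retreat")
import cv2
d=get_image("scene"); cv2.imwrite("pics/scene4.png",d["frame"]); np.savez("scene4",**d)
d=get_image("top"); cv2.imwrite("pics/top4.png",d["frame"]); np.savez("top4",**d)
E
```

```text
near 18.48 [0.5577 0.0383 0.1059] [-0.18 -0.26  0.42] 0.0002
0.0954 -0.45 | 0.0946 0.01 | 0.0938 -0.17 | 0.0934 1.26 | 0.0927 1.38 | 0.0919 2.32 | 0.0913 2.81 | 0.0906 3.28 | 0.0899 4.13 | 0.0892 4.07 | 0.0885 4.92 | 
stop 0.0883
pressed 21.86 [0.558  0.0378 0.0965] [-0.11  0.02  5.04] 0.0002
up 23.19 [0.5576 0.0377 0.2484] [-0.15  0.31 -0.62] 0.0007
retreat 24.49 [ 0.5015 -0.3013  0.2697] [-0.48  0.4  -0.42] 0.0003
```

View pics/scene4.png

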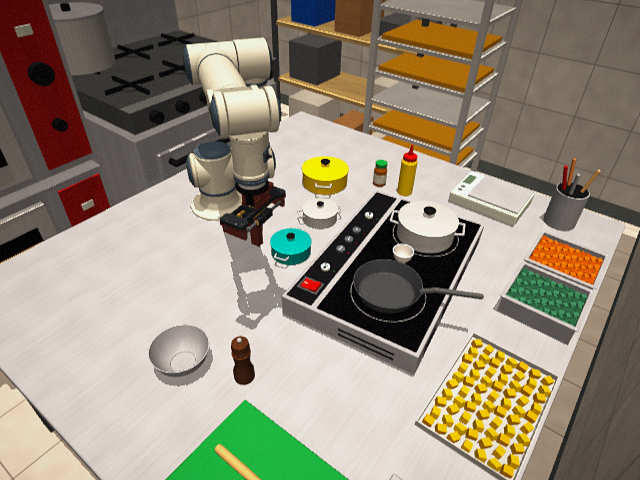

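View pics/top4.png

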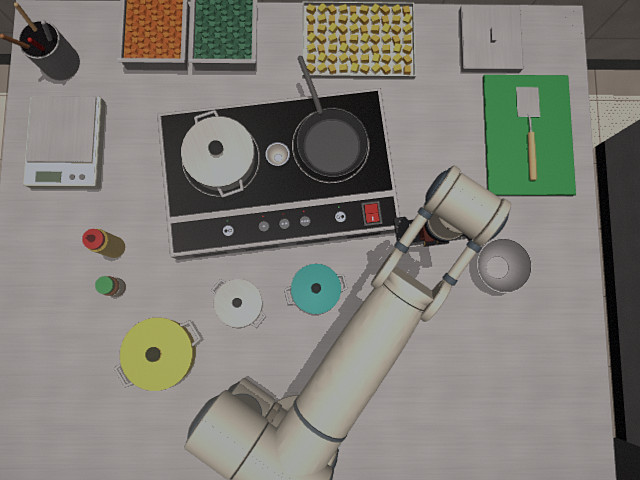

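All objects are where they were in both views: the pot is at (217,150) in top and (428,225) in scene, and the pan at (331,145) in top. The rocker is on, the keys are up and the arm is clear. Handing in.

Run:
```python
from bench import *
job_done(); print(state()["time"])
```

```text
the job is handed in; nothing more can be done
the job is handed in; nothing more can be done
```

I switched the hob on, selected the left zone (where the stewing pot stands) and set medium heat. The job was handed in after about 24.5 s; the system gives no verdict.

| Step | Peak force seen | What it showed |
|---|---|---|
| Mains rocker, near end | about 6.7 N | Seated at 89 mm; the picture shows the near face level and the far end up |
| Left zone key | about 4.8 N | Went down about 4 mm, then let go |
| Medium heat key | about 5 N | Went down about 4.5 mm, then let go |

- **Final check:** The last pictures from both cameras show the keys up and the arm clear. The pot, pan and the other loose things look to be at the same pixels as at the start. I judged that by eye and did not measure it.
- **Disagreement between views:** The keys' positions differed by about 4–8 mm between the two cameras, and triangulation put the key tops at 87–90 mm instead of the stated 93 mm. I used the top view, which fitted the key row to 1 mm. Contact at about 93–94 mm then confirmed the stated height.

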